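# Open the paddle-latched service case and take out the filler cap

## Robot

A 6-joint arm with a two-finger parallel gripper is mounted at the origin on the work surface. World frame = base frame: x ahead of the robot, y to its left, z up, the work surface at z = 0. Lengths are in mm, angles in rad, forces in N, time in s.
With the tool pointing down it reaches from about 375 to 900 mm from the base axis. Payload 3.1 kg.
Tool frame: the origin (TCP) lies at the very end of the fingers, on their centre line; the grasp point (between the pads) lies 19 mm behind it (r.grasp_offset is the distance from the TCP to the grasp point, in mm); z points along the fingers, y is the line along which they close (so a half turn about z gives the same grasp; the last joint's range is limited). The gripper opens to 85 mm and grips with 20 to 120 N. Pads are 22 mm wide; open, the fingers measure 114 mm over their backs; the gripper's body (76 mm by 85 mm) begins 54 mm behind the grasp point. The pads swing forward as they close: fully open they stand 13 mm farther back than shut.
Start: joints at [-1.337, 0.527, 1.433, -0, 1.181, -0.178], TCP at [250.182, -572.718, 231.31] pointing down, gripper open.
Joint ranges: [-3.08, 3.08], [-0.75, 2.2], [0.22, 2.44], [-1.43, 4.57], [0, 2.65], [-2.85, 2.85]. Speed limits (rad/s): [2.79, 2.79, 3.14, 3.14, 3.14, 3.14].

## Interface

Orientations are given as a unit quaternion [w, x, y, z].
In Python, from cell import r gives the robot as it stands. The module is installed in compiled form; this text tells all that it offers.
- The arm moves only by the tool step_arm, never from a script. Its argument "commands" is one flat list of numbers, 5 for each row, row after row: the shift along the tool's x, y, z scaled (see below), then the turn about the tool's z scaled (see below), then the closure, from 0 (fully open) to 1 (shut). In form: [dx, dy, dz, turn, jaw, dx, dy, dz, turn, jaw, ...]. A call has 1 to 10 rows; each row is the pose to reach, as a shift and turn from the pose commanded when the call began, along the tool's axes at that moment, turning the shorter way round; what a row does not reach only later rows make up. The controller multiplies each number of a shift by 0.2 m and each number of a turn by 180 degrees. A row lasts 1/8 s, in which the tool goes at most 62.5 mm and 10.7 degrees, less where a joint would pass 70% of its speed; a pose out of reach is approached as far as the arm can. A call with a number of a shift or a turn outside -1 to 1 is refused whole. A call with a gripper value outside its range is refused whole. The fingers move at their own pace and stop on an object; "force" is the grip in N (left out, the last holds). Time passes only in rows, so rows that repeat a pose let the fingers close. It gives the time, the measured TCP pose, the force, the opening and the grip force at its end, in the units of the state.
- r.read_state(): the state, without advancing time (a new reading comes with each control period).
- r.grab_frame(name): name is "scene" or "side" or "wrist"; returns (picture, depth): 384x512x3 uint8, red, green, blue; 384x512 float32, mm along the optical axis (not along the pixel's ray), 0 where there is no reading.
- r.calibration(name): a dict with "fx", "fy", "cx", "cy" (pixels), "cam_to_world" (4x4, takes a point from camera to world coordinates). Camera axes: x right, y up, looking along -z (the intrinsics and any distortion apply to the point x, -y, -z); pixel columns grow to the right and rows downward; lengths in mm; the calibration is good to about 2 mm. A picture is of the moment at which its call begins: read the wrist's pose just before it. calibration takes no time and is no camera call; for the wrist camera it gives the pose at the moment of the call.
- r.close_job(): hands the job in; it is judged then, once.
The state is a dict: "time_s": time; "joint_positions": joint angles; "qd": joint speeds; "tau": joint torques, N m; "ee_pos": TCP position; "tool_rot": TCP orientation; "ft_force": force on the tool from outside, world axes, zero at the start; "moment": the same for the moment, N m; "grip_width": finger opening in mm; "gripper_force": force on a finger pad.
Only numpy, scipy, OpenCV 4.12 (cv2) and the standard library are available. Lean on these libraries where they do the work, as an engineer would, in place of code of your own. Each camera call takes 0.05 s, during which the arm holds its last target. There are 200 camera calls.

## Task

Pull up the recessed paddle in the lid of the grey service case to trip its latch and keep pulling to raise the lid until it stands open by itself. Then lift the cap with the straight grip bar out of its nest in the case and set it down, not dropped, flat and bar upward inside the empty part of the steel tray. Let go of it, and leave the cap with the six-sided boss in its nest and the other things on the bench where they are.

Things in the scene. Friction and masses are not known exactly. Their poses are not given: they have to be found in the camera images.
- case: Grey steel service case, fixed: 210 (x) by 300 (y) mm, 120 high, walls 4. Origin: centre of its underside on the bench. x points from its front (paddle side, to the robot) to its rear (hinge side), z up. Inside, a black insert with its deck 54 mm above the bench has two round nests 98 mm across, 12 deep, centred at case x -20, y +72 and -72 mm. On the left or right of the bench, yaw up to 0.2.
- lid (a joint): Lid angle, rad: 0 shut, grows as the front edge rises, stop at 1.85 (past upright). Plate 6 mm thick, 212 mm from hinge to front edge. Gas struts carry most of its 0.6 kg: raising takes some 2 to 8 N at the paddle; above about 0.9 rad they swing it on to the stop by themselves in about 2 s, below that it falls back to nearly shut. Latched shut until the paddle is pulled.
- paddle (a joint): Paddle angle relative to the lid, rad: 0 flush, grows as its free front edge is pulled up out of the dish, stop at 0.6. From about 0.35 the latch is tripped; a spring pulls it back (2 to 5 N at the free edge). At its stop, further pulling raises the lid. It turns about an axis parallel to the lid hinge (case y).
- paddle_grip (a point): Mid-thickness point of the paddle, 14 mm behind its free edge, 48 mm ahead of its pivot: pinch it here across its width. The paddle is a dark steel plate 60 long (case x), 44 wide (case y), 16 thick, its top flush with the lid, 8 mm above this point when shut; the free edge faces the case's front. Axes when shut: as the case's. Moves with the paddle.
- paddle_pivot (a point): Middle of the paddle's pivot axis, 112 mm from the lid hinge towards the front; axes as the paddle's. The paddle lies midway across a dish sunk in the lid, 96 (case x) by 130 (y) mm, its floor 28 mm below this point when shut. Free room in the dish: 43 mm on either side of the paddle, 26 mm ahead of its free edge.
- lid_hinge (a point): Middle of the lid's hinge line, on the rear rim of the case, 120 mm above the bench. The lid turns about its y axis (case y): turning positive about y raises the front edge.
- lid_edge (a point): Middle of the lid's front edge, on its top face, 212 mm from the hinge.
- bar_cap: The cap to take out: aluminium disc 94 mm in diameter and 12 thick with a straight grip bar across it, 82 long (along its x), 18 wide (y), 30 high, so 42 mm overall; about 0.34 kg. Origin: centre of the underside, z up through the bar. It starts lying in one of the two nests, its disc flush with the deck, bar turned up to 0.6 rad from the case's x.
- hex_cap: The cap to leave: the same disc with a six-sided boss 38 mm across flats and 26 high in the middle instead of a bar. Origin: centre of the underside. Lies in the other nest.
- tray: Open steel parts tray, fixed to the bench: 200 by 200 mm, rim 25 high, walls and floor 3 thick. Origin: centre of its underside; its floor is 3 mm above this. Stands on the half of the bench that the case does not.
- nut: Dark steel ring nut, 44 mm across and 18 high, loose in the rear corner of the tray at about tray x = +68, y = -68 mm. Leave it. Origin: centre of its underside.
- squeeze_bottle: Bystander: white oil squeeze bottle with a red nozzle, 62 mm across, 190 high, standing at the back. Origin: centre of its underside.
- collar: Bystander: black plastic collar lying on the bench at the right, 90 mm across, 32 high. Origin: centre of its underside.
- spray_can: Bystander: spray can standing at the left, 66 mm across, 190 high. Origin: centre of its underside.
- wrench: Bystander: 190 mm wrench lying at the back, left of the bottle. Origin: about its middle, underside.
- brush: Bystander: 180 mm brush lying at the left. Origin: about its middle, underside.
- hammer: Bystander: 260 mm hammer lying at the right. Origin: about its middle, underside.

How it is judged (in metres and radians):
On the way, in this order (a step that is already met when the one before it is completed fails the run):
1. the paddle is pulled up far enough to trip the latch, the lid still low (value of joint paddle above 0.33 rad and value of joint lid below 0.4 rad), for 0.02 s.
2. the lid is raised and stands open (value of joint lid above 1.5 rad), for 0.2 s.
3. the bar cap is lifted clear of its nest (z of bar_cap in the frame of case above 0.07 m), for 0.05 s.
4. the bar cap is lowered to the tray floor while still held, within 12 mm of the floor (z of bar_cap in the frame of tray below 0.015 m and horizontal distance between bar_cap and tray below 0.075 m and contact force between the fingers and bar_cap above 0.5 N), for 0.02 s.
At the end, for the whole second after the job is handed in: The lid stands open by itself (over 1.5 rad); the bar cap lies flat (within 0.1 rad, bar up) and still on the tray floor, its centre within 75 mm of the tray's centre; the hex-boss cap lies in its nest (not moved over 15 mm, not raised) (value of joint lid above 1.5 rad and z of bar_cap in the frame of tray between -0.002 and 0.008 m and horizontal distance between bar_cap and tray below 0.075 m and angle between bar_cap's own z axis and vertical below 0.1 rad and linear speed of bar_cap below 0.02 m/s and z of hex_cap in the frame of case below 0.046 m and distance of hex_cap from where it was at the start of the episode below 0.015 m); the robot touches nothing.
It fails at once if the hex-boss cap is taken out of its nest (z of hex_cap in the frame of case above 0.056 m).
It fails at once if a bystander (nut, bottle, collar, can, wrench, brush, hammer) is pushed more than 40 mm (distance of any of squeeze_bottle, collar, spray_can, wrench, brush, hammer, nut from where it was at the start of the episode above 0.04 m).
It also fails if it takes over 58 s, if anything falls off the work surface, if the arm or the gripper's body presses on something with over 40 N, if the wrist force passes 120 N, or if a joint passes its speed limit or range.

## Working session

There is one attempt and no reset: what is moved stays moved. The work goes in short steps, Python scripts to look and compute and a tool call to move; the robot and the scene stay as the last step left them, time stands still between calls to the robot, and variables do not carry over. Pictures are saved under pics/ and viewed, at most 10 in all, crops included, and the job is handed in when it is done.

Besides the shell and the picture viewer there is one more tool, called after "Call:" by a JSON object that holds its "op" and its "data". step_arm: Moves the arm, as the interface text tells. Shifts and turns lie within -1 to 1; 1 stands for 0.2 m of shift or 180 degrees of turn. Its arguments: {"type":"object","properties":{"commands":{"type":"array","items":{"type":"number"}},"force":{"type":"number"}},"required":["commands"]}

```bash
mkdir -p pics
cat > h.py <<'E'
import numpy as np, cv2
from cell import r
def cloud(name):
    c=r.calibration(name); im,d=r.grab_frame(name)
    v,u=np.mgrid[:384,:512]
    P=np.stack([(u-c["cx"])/c["fx"]*d,-(v-c["cy"])/c["fy"]*d,-d],-1)
    T=np.array(c["cam_to_world"]); W=P@T[:3,:3].T+T[:3,3]; W[d<=0]=np.nan
    return im,W
def save(im,n): cv2.imwrite("pics/"+n,cv2.cvtColor(im,cv2.COLOR_RGB2BGR))
def axes():
    from scipy.spatial.transform import Rotation as R
    s=r.read_state(); q=s["tool_rot"]; return s,np.array(s["ee_pos"]),R.from_quat([q[1],q[2],q[3],q[0]]).as_matrix()
E
python3 - <<'E'
from h import *
s,p,M=axes(); print(s["time_s"],p,M.round(3))
o=[]
for n in("scene","side"):
    im,W=cloud(n); o.append(im); np.save(n,W); np.save(n+"im",im); print(n,np.array(r.calibration(n)["cam_to_world"]).round(2).tolist())
save(cv2.resize(np.vstack(o),None,fx=.78,fy=.78),"a.png")
E
```

```text
0.0 [ 250.02857871 -572.02892582  230.34164806] [[ 0.916  0.4   -0.   ]
 [ 0.4   -0.916  0.002]
 [ 0.    -0.002 -1.   ]]
scene [[0.04, -0.86, 0.52, 1255.06], [1.0, 0.04, -0.02, -10.62], [-0.0, 0.52, 0.86, 1238.14], [0.0, 0.0, 0.0, 1.0]]
side [[-0.91, 0.33, -0.26, 132.46], [-0.42, -0.71, 0.57, 1002.39], [0.01, 0.63, 0.78, 1437.09], [0.0, 0.0, 0.0, 1.0]]
```

View pics/a.png

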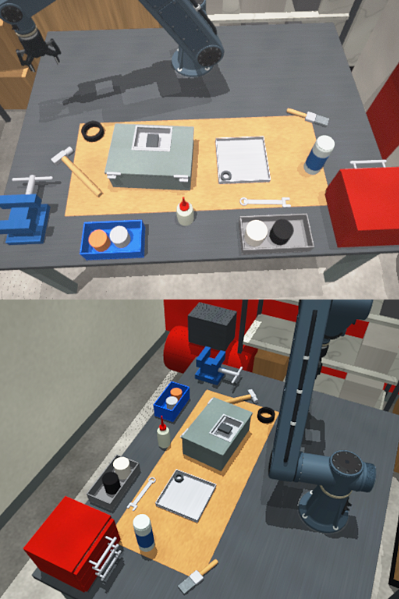

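The scene view shows the case at about (190,200) px full-res with its light dish and dark paddle. The tray is at about (310,205) with the nut in its corner.

Run:
```python
from h import *
for n in("scene","side"):
    W=np.load(n+".npy"); im=np.load(n+"im.npy").astype(int)
    z=W[...,2]; x=W[...,0];y=W[...,1]
    reg=(x>300)&(x<800)&(y<50)&(y>-450)
    m=(reg&(z>110)&(z<140)).astype(np.uint8)
    k,l,st,_=cv2.connectedComponentsWithStats(m); b=1+np.argmax(st[1:,4]); m=l==b
    print(n,"lid z pct",np.percentile(z[m],[5,50,95]).round(1), m.sum())
    cnt,_=cv2.findContours(m.astype(np.uint8),cv2.RETR_EXTERNAL,cv2.CHAIN_APPROX_NONE)
    c=max(cnt,key=len)[:,0]; q=W[c[:,1],c[:,0],:2].astype(np.float32); print(" lid",cv2.minAreaRect(q))
    # dish hole / paddle
    hull=np.zeros_like(m,np.uint8); cv2.fillPoly(hull,[c],1)
    g=im.sum(2); pm=((hull>0)&(g<270)&(z>105)).astype(np.uint8)
    k,l,st,_=cv2.connectedComponentsWithStats(pm)
    for i in range(1,k):
        if st[i,4]>40:
            q=W[l==i]; print(" dark",st[i],np.median(q,0).round(1),cv2.minAreaRect(q[:,:2].astype(np.float32)))
    # tray
    reg=(x>300)&(x<800)&(y>20)&(y<420)&(z>17)&(z<32)
    k,l,st,_=cv2.connectedComponentsWithStats(reg.astype(np.uint8))
    for i in range(1,k):
        if st[i,4]>60:
            q=W[l==i]; print(" tray",st[i],np.median(q,0).round(1),cv2.minAreaRect(q[:,:2].astype(np.float32)))
    b=(x>300)&(x<800)&(y<420)&(y>-450)&(abs(z)<8); print("bench z",np.median(z[b]))
```

```text
scene lid z pct [120.5 125.7 129.7] 6372
 lid ((572.7466430664062, -170.83303833007812), (309.19134521484375, 231.85523986816406), 84.60208892822266)
 tray [276 174  71  60 484] [622.2 151.4  22.7] ((565.0242919921875, 180.07070922851562), (201.7278594970703, 205.34584045410156), 89.92081451416016)
bench z 1.0849332530042375
side lid z pct [116.7 124.1 129.7] 3500
 lid ((570.2117309570312, -171.80372619628906), (317.67913818359375, 227.70993041992188), 83.68568420410156)
 dark [279 159  19  14  85] [ 523.4 -149.9  122. ] ((527.8082275390625, -164.9869384765625), (50.4935417175293, 55.712188720703125), 84.39143371582031)
 dark [232 177  64  26 148] [566.5 -17.7 118.2] ((569.8468017578125, -21.539581298828125), (227.1011505126953, 73.37572479248047), 13.01910400390625)
 tray [208 218  27  28 114] [651.7 109.2  21.2] ((640.8302612304688, 141.65008544921875), (129.14329528808594, 50.585784912109375), 89.68391418457031)
 tray [249 227  28  40  91] [476.5  85.6  21.8] ((487.2843322753906, 118.32250213623047), (79.89935302734375, 163.5697479248047), 39.190921783447266)
 tray [202 262  59  23 115] [536.  277.8  20.6] ((549.575927734375, 275.09393310546875), (195.2455291748047, 59.681053161621094), 17.425106048583984)
bench z -0.49004664783797125
```

Call:
{"op": "step_arm", "data": {"commands": [1,-0.65,-0.35,0,0,1,-0.65,-0.35,0,0,1,-0.65,-0.35,0,0,1,-0.65,-0.35,0,0,1,-0.65,-0.35,0,0], "force": 30}}

```text
time_s: 0.72
ee_pos: [383.4, -370.2, 302.5]
tool_rot: [0.0, 0.978, 0.207, 0.001]
ft_force: [-0.4, -0.1, -0.6]
grip_width: 85.4
gripper_force: 0.0
```

Call:
{"op": "step_arm", "data": {"commands": [1,-0.68,0,0.161,0,1,-0.68,0,0.161,0,1,-0.68,0,0.161,0,1,-0.68,0,0.161,0,1,-0.68,0,0.161,0,1,-0.68,0,0.161,0]}}

```text
time_s: 1.48
ee_pos: [510.0, -169.4, 300.7]
tool_rot: [0.0, 0.999, -0.047, -0.001]
ft_force: [0.2, -0.1, -0.8]
grip_width: 85.2
gripper_force: 0.0
```

Run:
```python
from h import *
s,p,M=axes(); print(s["time_s"],p.round(1),M.round(3).tolist(),s["joint_positions"])
im,W=cloud("wrist"); np.save("w1",W);np.save("w1im",im); save(im,"b.png")
```

```text
1.475 [ 510.  -169.4  300.7] [[0.996, -0.093, -0.001], [-0.093, -0.996, -0.0], [-0.001, 0.0, -1.0]] [-5.28192490e-01  3.31183996e-01  1.56361022e+00 -1.01476543e-03
  1.24777646e+00  1.13624178e+00]
```

View pics/b.png

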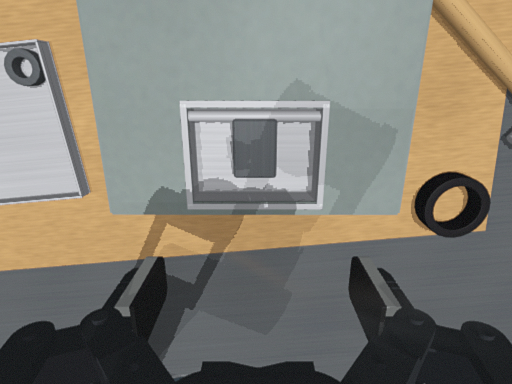

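The wrist view shows the dish at (181–329, 100–210) and the dark paddle at (232–277, 118–178), with its free edge at the bottom. The case is well aligned with the picture.

Run:
```python
from h import *
W=np.load("w1.npy"); im=np.load("w1im.npy")
z=W[...,2]
b=(im.max(2)<115)&(z>115); b[:, :220]=0; b[:,290:]=0; b[:110]=0;b[190:]=0
k,l,st,_=cv2.connectedComponentsWithStats(b.astype(np.uint8)); i=1+np.argmax(st[1:,4]); q=W[l==i]
print("paddle",st[i],np.median(q,0).round(1),cv2.minAreaRect(q[:,:2].astype(np.float32)))
print("z paddle,lid L,R,rear",[np.nanmedian(z[a:b,c:d]).round(1) for a,b,c,d in((130,165,240,270),(120,190,130,170),(120,190,340,380),(30,80,150,350))])
for uv in((254,178),(254,119),(233,150),(277,150),(112,214),(405,214)):
    c=r.calibration("wrist");T=np.array(c["cam_to_world"]);d=T[:3,:3]@[(uv[0]-c["cx"])/c["fx"],-(uv[1]-c["cy"])/c["fy"],-1]
    print(uv,(T[:3,3]+d*(126-T[2,3])/d[2]).round(1))
# dish rim: lid edges by depth
m=(z>112)&(z<140); m[240:]=0
cn,_=cv2.findContours(m.astype(np.uint8),cv2.RETR_EXTERNAL,cv2.CHAIN_APPROX_NONE); c=max(cn,key=len)[:,0]; e=W[c[:,1],c[:,0]]
f=e[(e[:,0]<490)&(e[:,1]>-290)&(e[:,1]<-50)]; print("front edge fit y->x",np.polyfit(f[:,1],f[:,0],1),len(f),f[:,1].min(),f[:,1].max())
print("floor z",np.nanmedian(z[140:185,285:300]))
```

```text
paddle [ 232  119   45   59 2153] [ 529.4 -170.4  124. ] ((532.0029296875, -168.59837341308594), (43.567874908447266, 58.9652099609375), 84.43431091308594)
z paddle,lid L,R,rear [np.float64(124.2), np.float64(124.0), np.float64(124.3), np.float64(124.3)]
(254, 178) [ 502.5 -166.3  126. ]
(254, 119) [ 561.2 -172.1  126. ]
(233, 150) [ 533.2 -148.4  126. ]
(277, 150) [ 529.1 -191.8  126. ]
(112, 214) [477.3 -12.7 126. ]
(405, 214) [ 447.7 -321.9  126. ]
front edge fit y->x [9.34272288e-02 4.77568926e+02] 226 -289.35997002440354 -50.311750705442265
floor z 88.15724893479108
```

Call:
{"op": "step_arm", "data": {"commands": [0.03,-0.01,0.3,0,0.2,0.03,-0.01,0.6,0,0.2,0.03,-0.01,0.75,0,0.2,0.03,-0.01,0.75,0,0.2]}}

```text
time_s: 2.02
ee_pos: [514.0, -168.5, 148.9]
tool_rot: [-0.001, 0.999, -0.048, -0.003]
ft_force: [0.2, 0.6, 0.6]
grip_width: 68.1
gripper_force: 0.0
```

Run:
```python
from h import *
s,p,M=axes(); print(s["time_s"],p.round(1),s["grip_width"],s["ft_force"])
im,W=cloud("wrist"); save(im,"c.png")
```

```text
2.025 [ 514.  -168.5  148.9] 68.12919163260509 [0.16798345 0.64699838 0.63121733]
```

View pics/c.png

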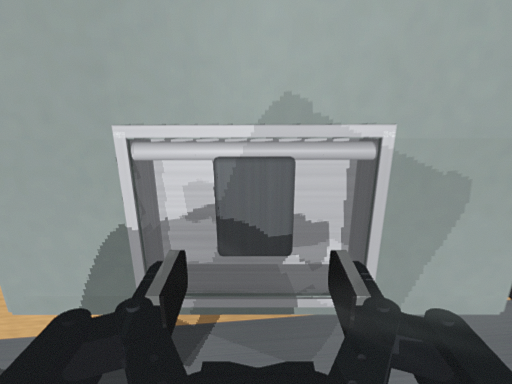

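The fingers straddle the paddle evenly: paddle 216–294 px, fingers 187–330 px. I'll go down and pinch.

Call:
{"op": "step_arm", "data": {"commands": [0.01,-0.005,0.15,0,0.2,0.01,-0.005,0.25,0,0.2,0.01,-0.005,0.25,0,0.2,0.01,-0.005,0.25,0,0.7,0.01,-0.005,0.25,0,0.7,0.01,-0.005,0.25,0,0.7,0.01,-0.005,0.25,0,0.7], "force": 35}}

```text
time_s: 2.95
ee_pos: [519.6, -167.2, 102.9]
tool_rot: [0.001, 0.999, -0.047, 0.002]
ft_force: [-1.3, 0.8, 6.0]
grip_width: 43.2
gripper_force: 40.5
```

Run:
```python
import numpy as np
g=lambda t,p:np.array([112*(1-np.cos(t))+48*(1-np.cos(t+p)),112*np.sin(t)+48*np.sin(t+p)])
for t,p in[(0,.3),(0,.45),(0,.6)]+[(t,.6) for t in np.arange(.1,1.45,.1)]: print(round(t,2),p,g(t,p).round(0),(g(t,p)/200).round(3))
```

```text
0 0.3 [ 2. 14.] [0.011 0.071]
0 0.45 [ 5. 21.] [0.024 0.104]
0 0.6 [ 8. 27.] [0.042 0.136]
0.1 0.6 [12. 42.] [0.059 0.211]
0.2 0.6 [17. 57.] [0.084 0.283]
0.3 0.6 [23. 71.] [0.116 0.353]
0.4 0.6 [31. 84.] [0.155 0.42 ]
0.5 0.6 [40. 96.] [0.2   0.482]
0.6 0.6 [ 50. 108.] [0.251 0.54 ]
0.7 0.6 [ 61. 118.] [0.307 0.592]
0.8 0.6 [ 74. 128.] [0.369 0.638]
0.9 0.6 [ 87. 136.] [0.435 0.678]
1.0 0.6 [101. 142.] [0.504 0.711]
1.1 0.6 [115. 147.] [0.577 0.737]
1.2 0.6 [130. 151.] [0.652 0.756]
1.3 0.6 [146. 153.] [0.728 0.767]
1.4 0.6 [161. 154.] [0.805 0.77 ]
```

Call:
{"op": "step_arm", "data": {"commands": [0.01,0,-0.05,0,0.7,0.02,0,-0.1,0,0.7,0.035,0,-0.135,0,0.7,0.045,0,-0.17,0,0.7,0.06,0,-0.21,0,0.7,0.07,0,-0.25,0,0.7,0.085,0,-0.285,0,0.7]}}

```text
time_s: 3.82
ee_pos: [531.9, -168.1, 159.8]
tool_rot: [0.0, 0.999, -0.046, -0.004]
ft_force: [-10.8, -6.1, 0.5]
grip_width: 43.4
gripper_force: 38.9
```

Run:
```python
from h import *
im,W=cloud("scene"); im2,W2=cloud("wrist"); save(np.hstack([cv2.resize(im[100:300,100:400],(450,300)),cv2.resize(im2,(350,300))]),"d.png")
```

```text
(no output)
```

View pics/d.png

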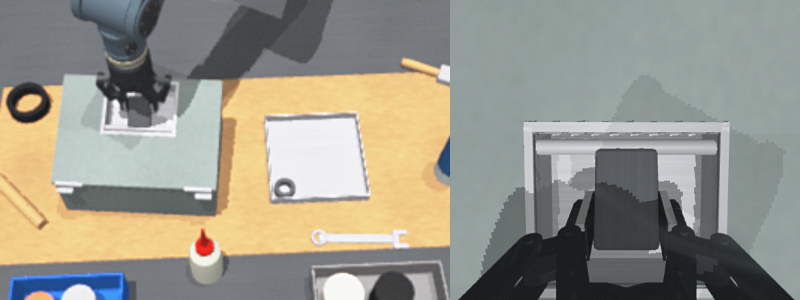

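Call:
{"op": "step_arm", "data": {"commands": [0.02,0,-0.07,0,0.7,0.06,0,-0.135,0,0.7,0.1,0,-0.195,0,0.7,0.155,0,-0.255,0,0.7,0.21,0,-0.305,0,0.7,0.275,0,-0.355,0,0.7]}}

```text
time_s: 4.68
ee_pos: [588.8, -173.5, 231.3]
tool_rot: [0.001, 0.999, -0.047, -0.001]
ft_force: [-2.5, -3.8, -4.5]
grip_width: 43.1
gripper_force: 36.1
```

Run:
```python
from h import *
W=np.load("scene.npy")
im,W=cloud("scene"); im2,W2=cloud("wrist"); save(np.hstack([cv2.resize(im[100:300,100:400],(450,300)),cv2.resize(im2,(350,300))]),"e.png")
# lid plane in wrist view far upper area
q=W2[20:80:4,60:450:4].reshape(-1,3); q=q[(q[:,2]>100)]; print(len(q)); A=np.c_[q[:,0],q[:,1],np.ones(len(q))]; print(np.linalg.lstsq(A,q[:,2],rcond=None)[0])
```

```text
75
[-2.39494092e+00  2.25305793e-01  1.79297900e+03]
```

View pics/e.png

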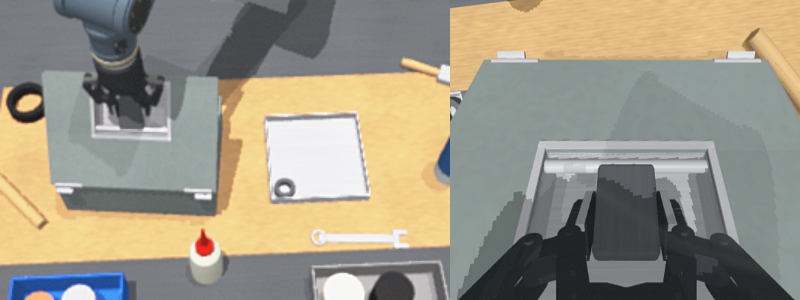

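The lid is up at about 0.8 rad with the paddle still gripped. I'll continue past balance, then release and rise clear.

Call:
{"op": "step_arm", "data": {"commands": [0.065,0,-0.04,0,0.7,0.135,0,-0.07,0,0.7,0.205,0,-0.095,0,0.7,0.28,0,-0.115,0,0.7,0.31,0,-0.12,0,0.1,0.34,0,-0.125,0,0.1,0.36,0,-0.25,0,0.1,0.36,0,-0.5,0,0.1,0.36,0,-0.8,0,0.1,0.36,0,-1,0,0.1]}}

```text
time_s: 6.02
ee_pos: [662.2, -179.5, 433.1]
tool_rot: [0.0, 0.999, -0.047, 0.002]
ft_force: [0.7, -0.8, -0.2]
grip_width: 77.1
gripper_force: 0.0
```

Call:
{"op": "step_arm", "data": {"commands": [0,0,-0.2,0,0,-0.3,0,-0.2,0,0,-0.6,0,-0.2,0,0,-0.9,0,-0.2,0,0,-0.9,0,-0.2,0,0]}}

```text
time_s: 6.65
ee_pos: [478.3, -160.9, 469.6]
tool_rot: [-0.001, 0.999, -0.047, -0.001]
ft_force: [0.5, -0.2, 0.9]
grip_width: 85.7
gripper_force: 0.0
```

Run:
```python
from h import *
im,W=cloud("scene"); im2,W2=cloud("wrist"); np.save("w2",W2);np.save("w2im",im2)
save(np.hstack([cv2.resize(im[60:300,70:400],(400,300)),cv2.resize(im2,(400,300))]),"f.png")
```

```text
(no output)
```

View pics/f.png

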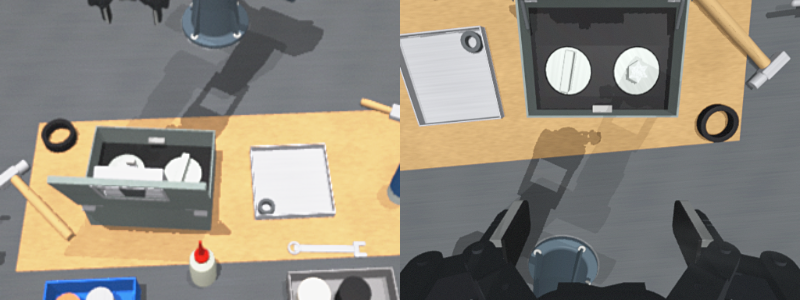

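The lid stands open. The bar cap is in the left (+y) nest, at about (568,70) in the composite, and the hex cap is in the right nest. I'll measure the bar.

Run:
```python
from h import *
im=np.load("w2im.npy");W=np.load("w2.npy"); z=W[...,2]
near=np.hypot(W[...,0]-558,W[...,1]+99)<58
for n,m in(("bar",near&(z>73)&(z<95)),("disc",near&(im.min(2)>140)&(z>40))):
    q=W[m]; print(n,len(q),np.median(q,0).round(1),q.mean(0).round(1),cv2.minAreaRect(q[:,:2].astype(np.float32)))
x,y=W[...,0],W[...,1]
q=W[near&(z>73)&(z<95)][:,:2]; u,sv,vt=np.linalg.svd(q-q.mean(0),full_matrices=False); print("dir",np.degrees(np.arctan2(vt[0,1],vt[0,0])))
m=(abs(x-558)<260)&(y>40)&(y<330)&(z>15)&(z<35); q=W[m]; print("tray",q.min(0).round(1),q.max(0).round(1))
f=(im.min(2)>150)&(y>60)&(y<310)&(z<12)&(z>-10)&(x>440)&(x<720); q=W[f];print("trayfloor",np.percentile(q,[1,50,99],axis=0).round(1).tolist())
W1=np.load("scene.npy");z1=W1[...,2];m=(W1[...,1]>60)&(W1[...,1]<320)&(W1[...,0]>440)&(W1[...,0]<720)&(z1>18)&(z1<32);q=W1[m];print(np.percentile(q,[1,50,99],axis=0).round(1).tolist())
s,p,M=axes();print(p,M.round(3).tolist(),s["joint_positions"])
```

```text
bar 637 [ 560.1 -100.3   81.9] [ 559.6 -100.3   81.7] ((558.452392578125, -99.48081970214844), (18.106285095214844, 81.63428497314453), 73.33942413330078)
disc 2628 [ 560.3 -101.8   52.6] [ 560.  -100.4   59. ] ((558.9406127929688, -98.21529388427734), (95.71651458740234, 95.47596740722656), 39.00938415527344)
dir 163.51124346347243
tray [467.1  76.   15. ] [667.3 278.7  25.9]
trayfloor [[471.5, 90.8, -1.8], [570.4, 186.0, 0.8], [664.1, 273.8, 3.4]]
[[464.7, 80.1, 18.2], [621.0, 153.9, 23.1], [667.5, 279.9, 29.8]]
[ 482.52230995 -162.80143856  470.20582072] [[0.996, -0.094, 0.002], [-0.094, -0.996, -0.0], [0.002, 0.0, -1.0]] [-5.45680063e-01  1.66987935e-01  1.33554398e+00  9.13080020e-04
  1.63691096e+00  1.11929888e+00]
```

Call:
{"op": "step_arm", "data": {"commands": [0.35,-0.35,0.2,0.062,0.5,0.35,-0.35,0.5,0.062,0.5,0.35,-0.35,0.8,0.062,0.5,0.35,-0.35,1,0.062,0.5,0.35,-0.35,1,0.062,0.5,0.35,-0.35,1,0.062,0.5], "force": 60}}

```text
time_s: 7.5
ee_pos: [561.3, -100.8, 271.2]
tool_rot: [0.0, 0.99, -0.144, 0.002]
ft_force: [-0.4, 0.4, 1.6]
grip_width: 42.8
gripper_force: 0.0
```

Call:
{"op": "step_arm", "data": {"commands": [0,0,0.3,0,0.5,0,0,0.55,0,0.5,0,0,0.75,0,0.5,0,0,0.85,0,0.5,0,0,0.85,0,0.5]}}

```text
time_s: 8.12
ee_pos: [561.1, -101.2, 100.7]
tool_rot: [0.0, 0.99, -0.144, 0.002]
ft_force: [-0.7, 0.3, -0.5]
grip_width: 42.5
gripper_force: 0.0
```

Run:
```python
from h import *
s,p,M=axes(); print(s["time_s"],p.round(1),M.round(3).tolist(),s["grip_width"],s["ft_force"])
im,W=cloud("wrist"); save(im,"g.png")
m=(np.hypot(W[...,0]-558,W[...,1]+99)<58)&(W[...,2]>73)&(W[...,2]<95)&(im.min(2)>120); q=W[m]; print(len(q),q.mean(0),cv2.minAreaRect(q[:,:2].astype(np.float32)))
```

```text
8.125 [ 561.1 -101.2  100.7] [[0.958, -0.285, 0.003], [-0.285, -0.958, -0.001], [0.003, 0.0, -1.0]] 42.538824995229014 [-0.65314442  0.2635223  -0.54991082]
4160 [ 563.250777   -100.29519054   81.83567756] ((559.0218505859375, -98.99738311767578), (18.03900909423828, 80.82965850830078), 73.45089721679688)
```

View pics/g.png

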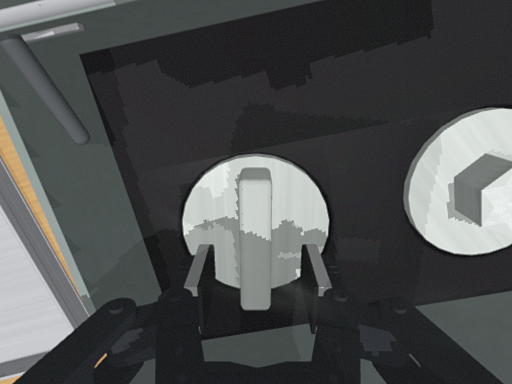

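The bar runs vertically in the picture, centred at column 255 between fingers at 213 and 302. I'll lower, grip and lift.

Call:
{"op": "step_arm", "data": {"commands": [-0.01,0,0.1,0,0.5,-0.01,0,0.21,0,0.5,-0.01,0,0.21,0,0.5,-0.01,0,0.21,0,0.95,-0.01,0,0.21,0,0.95,-0.01,0,0.21,0,0.95,-0.01,0,0.21,0,0.95,-0.01,0,0.21,0,0.95]}}

```text
time_s: 9.18
ee_pos: [558.8, -100.2, 59.5]
tool_rot: [0.0, 0.99, -0.144, 0.002]
ft_force: [-0.3, -0.8, 7.1]
grip_width: 16.8
gripper_force: 60.6
```

Call:
{"op": "step_arm", "data": {"commands": [0,0,-0.1,0,0.95,0,0,-0.25,0,0.95,0,0,-0.45,0,0.95,0,0,-0.65,0,0.95,0,0,-0.8,0,0.95,0,0,-0.8,0,0.95]}}

```text
time_s: 9.93
ee_pos: [558.4, -100.0, 219.9]
tool_rot: [0.001, 0.99, -0.144, 0.003]
ft_force: [0.5, 0.9, -3.5]
grip_width: 16.9
gripper_force: 59.4
```

Run:
```python
from h import *
s,p,M=axes(); print(s["time_s"],p.round(1),s["grip_width"],s["gripper_force"])
d=np.array([547,198,p[2]])-p; print(d,(M.T@d/200).round(3))
```

```text
9.925 [ 558.4 -100.   219.9] 16.860159999442004 59.415079951286316
[-11.42493082 298.0136472    0.        ] [-0.479 -1.412 -0.004]
```

Call:
{"op": "step_arm", "data": {"commands": [-0.06,-0.17,0,0,0.95,-0.12,-0.34,0,0,0.95,-0.18,-0.52,0,0,0.95,-0.24,-0.705,0,0,0.95]}}

```text
time_s: 10.42
ee_pos: [549.6, 50.4, 215.2]
tool_rot: [0.0, 0.99, -0.144, -0.002]
ft_force: [0.4, -0.2, -3.3]
grip_width: 16.6
gripper_force: 59.4
```

Call:
{"op": "step_arm", "data": {"commands": [-0.06,-0.17,0,0,0.95,-0.12,-0.34,0.1,0,0.95,-0.18,-0.52,0.3,0,0.95,-0.24,-0.705,0.5,0,0.95,-0.24,-0.705,0.7,0,0.95,-0.24,-0.705,0.75,0,0.95,-0.24,-0.705,0.75,0,0.95]}}

```text
time_s: 11.3
ee_pos: [544.6, 197.6, 66.3]
tool_rot: [0.0, 0.99, -0.144, -0.001]
ft_force: [0.4, -0.5, -3.4]
grip_width: 16.7
gripper_force: 59.6
```

Run:
```python
from h import *
s,p,M=axes(); print(s["time_s"],p.round(1),s["grip_width"],s["ft_force"])
im,W=cloud("side"); im2,_=cloud("wrist"); save(np.hstack([cv2.resize(im[130:350,150:450],(400,300)),cv2.resize(im2,(400,300))]),"i.png")
```

```text
11.3 [544.6 197.6  66.3] 16.700214023321735 [ 0.35372096 -0.48944147 -3.44517854]
```

View pics/i.png

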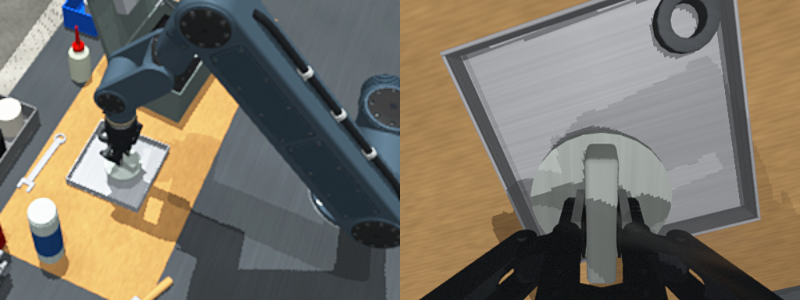

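The cap hangs level over the empty part of the tray, and the nut is far off at the top right. I'll lower it gently.

Call:
{"op": "step_arm", "data": {"commands": [0,0,0.08,0,0.95,0,0,0.15,0,0.95,0,0,0.19,0,0.95,0,0,0.21,0,0.95,0,0,0.22,0,0.95,0,0,0.225,0,0.95,0,0,0.225,0,0.95]}}

```text
time_s: 12.28
ee_pos: [545.5, 198.2, 22.5]
tool_rot: [-0.0, 0.99, -0.144, 0.0]
ft_force: [-0.2, 0.2, -3.7]
grip_width: 16.8
gripper_force: 59.7
```

Call:
{"op": "step_arm", "data": {"commands": [0,0,0.005,0,0.95,0,0,0.01,0,0.95,0,0,0.015,0,0.95,0,0,0.015,0,0.95]}}

```text
time_s: 12.78
ee_pos: [545.4, 198.2, 20.5]
tool_rot: [-0.0, 0.99, -0.144, 0.0]
ft_force: [-2.1, -0.1, 4.8]
grip_width: 16.8
gripper_force: 60.9
```

Contact (the force rose by 8 N). I'll open and retreat.

Call:
{"op": "step_arm", "data": {"commands": [0,0,0,0,0.6,0,0,0,0,0.6,0,0,0,0,0.6,0,0,-0.15,0,0.6,0,0,-0.4,0,0.6,0,0,-0.7,0,0.6,0,0,-1,0,0.6,0,0,-1,0,0.6]}}

```text
time_s: 13.78
ee_pos: [548.9, 198.8, 224.9]
tool_rot: [-0.002, 0.99, -0.144, 0.006]
ft_force: [1.2, 0.1, -0.7]
grip_width: 34.5
gripper_force: 0.0
```

Run:
```python
from h import *
s,p,M=axes(); print(s["time_s"],p.round(1),s["grip_width"],s["ft_force"])
im,W=cloud("scene"); im2,W2=cloud("wrist"); save(np.hstack([cv2.resize(im[60:300,70:400],(400,300)),cv2.resize(im2,(400,300))]),"j.png")
m=(np.hypot(W2[...,0]-545,W2[...,1]-198)<60)&(W2[...,2]>38)&(W2[...,2]<60); q=W2[m]; print(q.mean(0).round(1),cv2.minAreaRect(q[:,:2].astype(np.float32)))
```

```text
13.775 [548.9 198.8 224.9] 34.45080708149812 [ 1.23528323  0.11276133 -0.70926566]
[547.4 197.5  42.8] ((545.1666259765625, 197.97230529785156), (17.966135025024414, 81.03885650634766), 73.0464096069336)
```

View pics/j.png

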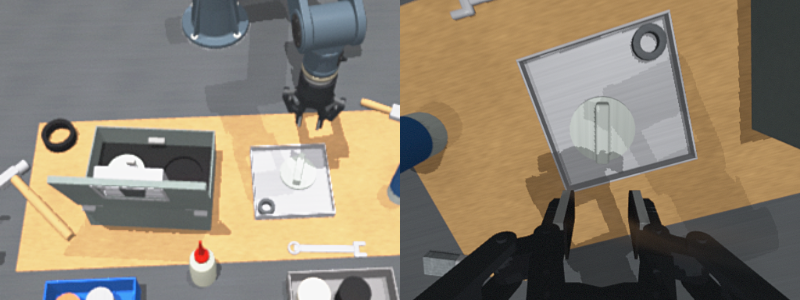

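The cap lies flat in the tray with its bar up, the lid is open, the hex cap is in its nest and the gripper is clear.

```bash
python3 -c "
from cell import r
print(r.close_job())"
```

```text
the job is handed in; nothing more can be done
None
```

I handed the job in at about 14 s of the 58 s allowed: the lid stands open, the bar cap lies flat in the tray about 30 mm from its centre, and the hex cap and bystanders look untouched; the hand-in gave no verdict.

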